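# Seat the lift-off weighing tray on the kitchen scale

### The arm

A 6-joint arm with a two-finger parallel gripper is mounted at the origin on the work surface. World frame = base frame: x ahead of the robot, y to its left, z up, the work surface at z = 0. Lengths are in m, angles in rad, forces in N, time in s.
With the tool pointing down it reaches from about 0.35 to 0.725 m from the base axis. Payload 6 kg.
Tool frame: the origin (TCP) lies midway between the tips of the shut fingers; the grasp point (between the pads) lies 19 mm behind it; z points along the fingers, y is the line along which they close (so a half turn about z gives the same grasp; the last joint's range is limited). The gripper opens to 85 mm and grips with 20 to 120 N. Pads are 22 mm wide; open, the fingers measure 114 mm over their backs; the gripper's body (76 mm by 85 mm) begins 54 mm behind the grasp point. The pads swing forward as they close: fully open they stand 13 mm farther back than shut.
Start: joints at [1.618, 0.04, 0.085, 0, -1.615, -0.334], TCP at [0.17, 0.575, 0.201] pointing down, gripper open.
Joint ranges: [-2.56, 2.56], [-1.29, 2.01], [-1.08, 1.49], [-3.29, 1.98], [-2.81, -0.18], [-2.99, 2.99]. Speed limits (rad/s): [2.57, 2.57, 3.01, 3.14, 3.14, 3.14].

### API

Orientations are given as [roll, pitch, yaw] about the fixed x, y, z axes, in that order (R = Rz(yaw) Ry(pitch) Rx(roll)).
In Python, from plant import movep, movel, movej, gripper_to, sleep, inverse_kinematics, read_camera, MotionError, sign_off, get_clock, get_joints, get_joint_vel, get_joint_efforts, get_tcp_pos, get_tool_rot, get_ft_force, get_torque, get_opening, get_grasp_force gives the robot as it stands. Calls block until the motion is done:
- movep(position, orientation): joint-space move of the TCP to a pose.
- movel(position, max_speed=0.15, rotation=None): straight line of the TCP; rotation=None keeps the orientation; max_speed is the mean speed in m/s.
- movej(angles): joint-space move.
- gripper_to(opening, strength=None): finger opening in m; strength is the grip in N (None keeps the last); returns when the fingers have stopped.
- sleep(seconds).
- inverse_kinematics(position, orientation): joint angles nearest the present ones, or None.
- read_camera(name): name is "side" or "top" or "wrist"; returns a dict with "frame" (480x640x3 uint8, red, green, blue), "camera_matrix" (3x3 intrinsics, pixels), "camera_from_world" (4x4, takes a point from world to camera coordinates). Camera axes: x right, y down, z forward; pixel columns grow to the right and rows downward; lengths in m; the calibration is good to about 2 mm. A picture is of the moment at which its call begins. There is no depth.
A pose or a line that the arm cannot do raises MotionError and nothing moves.
- sign_off(): hands the job in; it is judged then, once.
Readings, each from a call of its own:
- get_clock(): time.
- get_joints(): joint angles.
- get_joint_vel(): joint speeds.
- get_joint_efforts(): joint torques, N m.
- get_tcp_pos(): TCP position.
- get_tool_rot(): TCP orientation.
- get_ft_force(): force on the tool from outside, world axes, zero at the start.
- get_torque(): the same for the moment, N m.
- get_opening(): finger opening in m.
- get_grasp_force(): force on a finger pad.
Only numpy, scipy, OpenCV 4.12 (cv2) and the standard library are available. Lean on these libraries where they do the work, as an engineer would, in place of code of your own. Each camera call takes 0.05 s, during which the arm holds its last target. There are 200 camera calls.

### The job

Put the steel weighing tray back on the kitchen scale: lift it by its bar handle and work its three ball feet into their seats by feel, the foot under the pouring lip into the cone, the left one (seen from behind, looking towards the lip) into the groove and the right one onto the flat pad, until the tray sits fully home and level; then let go. The load cell is delicate, so touch down gently and never lean on the scale with more than three kilograms; do not tip the tray over, and leave everything else where it stands.

Things in the scene. Friction and masses are not known exactly. Their poses are not given: they have to be found in the camera images.
- tray: round steel weighing tray, 0.35 to 0.6 kg, dish 180 mm across at the rim, 152 mm at its floor; floor underside 20 mm above the origin, 4 mm thick, rim at 33 mm. Origin: on its axis, level with the undersides of its three ball feet. x points to the pouring lip (a tongue 34 mm wide, reaching 111 mm from the axis), z up. Starts standing on the worktop on its feet; balanced at its handle
- handle (a point): centre of the tray's dark wooden bar handle, on the tray's axis 60 mm above its origin; axes as the tray. The bar runs along x: 90 mm long, 14 mm wide (y), 16 mm high, on two posts 10 mm thick at x = +-37 mm; 28 mm free between the dish's floor and the bar. When the tray is seated this point is 115.3 mm above the scale's origin
- cone_foot (a point): centre of the ball foot under the pouring lip: 16 mm steel ball (radius 8 mm) at tray x 60, y 0, z 8 mm, on a stem 8 mm thick
- groove_foot (a point): centre of the ball foot for the groove: 16 mm ball at tray x -35, y +52, z 8 mm
- flat_foot (a point): centre of the ball foot for the flat pad: 16 mm ball at tray x -35, y -52, z 8 mm
- scale: kitchen scale, fixed: black housing 190 x 180 x 40 mm, origin centre of its underside, z up, display and buttons on its -x side. On top lies a 4 mm seat plate with three steel seat pads, held fast but off the housing's middle by up to 8 mm in x and in y and turned up to 0.05 rad either way: not measured, to be seen or felt. Home, all ball centres lie 63.3 mm above this origin. Limit 30 N
- cone_spot (a point): on the scale's housing: where the cone's middle would be with the seat plate centred, scale x 60, y 0, z 60 mm (its pad's top). The real pad, eight-sided, flat-topped, 44 mm across, is off by the plate's offset. Cone: mouth 16 mm, 45 degree walls; a ball home in it lies 4.7 mm lower than on the pad's top; within 4.7 mm of the middle it goes lower and feels a wall push it to the middle
- groove_spot (a point): on the scale's housing: nominal middle of the groove seat, scale x -35, y 52, z 60 mm (its pad's top). Block 44 mm square with a V groove along its whole length, 16 mm wide, 45 degree walls, running on the straight line to the cone's middle; a ball in it lies 4.7 mm below its place on the top. Steel rubs with friction 0.5 to 0.7: a tray let go some mm off does not slide home by itself
- flat_spot (a point): on the scale's housing: nominal middle of the flat seat, scale x -35, y -52, at z 60 mm. The pad is a plain disc 44 mm across whose top is 4.7 mm lower, at z 55.3 mm. With the seat plate's offset the tray ends shifted and turned likewise, level
- tin_a: spice tin standing on the worktop, 56 mm across, 46 mm high, origin centre of its underside; leave alone
- tin_b: a second spice tin of the same kind; leave alone
- jar: closed glass jar 72 mm across, 110 mm high; origin centre of its underside; leave alone
- sauce: sauce bottle 54 mm across, 170 mm high; origin centre of its underside; leave alone
- mill: dark wooden pepper mill 52 mm across, 135 mm high; origin centre of its underside; leave alone
- spoon: spoon, 200 mm long, lying along its own x; leave alone
There are look-alikes about, which are no part of the job. What is shaped like the tray but yellow is not meant.

How it is judged:
By the outcome, as a careful person would: the job done as asked, in the order asked, and still so for the second after the job is handed in, with the robot touching nothing.
It also fails if it takes over 61 s, if anything falls off the work surface, if the arm or the gripper's body presses on something with over 40 N, if the wrist force passes 120 N, or if a joint passes its speed limit or range.

## Working session

There is one attempt and no reset: what is moved stays moved. The work goes in short steps, each a Python script; the robot and the scene stay as the last script left them, time stands still between calls to the robot, and variables do not carry over. Pictures are saved under pics/ and viewed, at most 10 in all, crops included, and the job is handed in when it is done.

```bash
mkdir -p pics; ls; python3 - <<'E'
from plant import *
import cv2, numpy as np
for n in ["side","top","wrist"]:
    c=read_camera(n); cv2.imwrite(f"pics/{n}0.png",c["frame"][:,:,::-1])
    print(n,c["camera_matrix"].tolist(),np.round(c["camera_from_world"],4).tolist())
print(get_clock(),get_ft_force(),get_tool_rot(),get_opening())
E
```

```text
pics
side [[532.1100794218678, 0.0, 322.4114363518327], [0.0, 532.1100794218678, 230.7660932300394], [0.0, 0.0, 1.0]] [[0.962, -0.2731, 0.002, -0.5364], [-0.1301, -0.4647, -0.8759, 0.0956], [0.2401, 0.8423, -0.4826, 1.2889], [0.0, 0.0, 0.0, 1.0]]
top [[525.327673805296, 0.0, 320.0097304205609], [0.0, 525.327673805296, 235.1586062018607], [0.0, 0.0, 1.0]] [[-0.0074, -0.9999, 0.0108, -0.065], [-0.9991, 0.0069, -0.0408, 0.5437], [0.0407, -0.0111, -0.9991, 1.4111], [0.0, 0.0, 0.0, 1.0]]
wrist [[337.50332599922655, 0.0, 318.0282244073632], [0.0, 337.50332599922655, 242.19364460052262], [0.0, 0.0, 1.0]] [[-0.2829, -0.9592, 0.0022, 0.5988], [-0.9066, 0.2681, 0.3259, -0.0422], [-0.3132, 0.0902, -0.9454, 0.3801], [0.0, 0.0, 0.0, 1.0]]
0.15 [ 0.47163705  0.23524082 -0.32466263] [ 3.14016970e+00 -1.16652400e-04 -2.86769974e-01] 0.08504435953328811
```

View pics/top0.png

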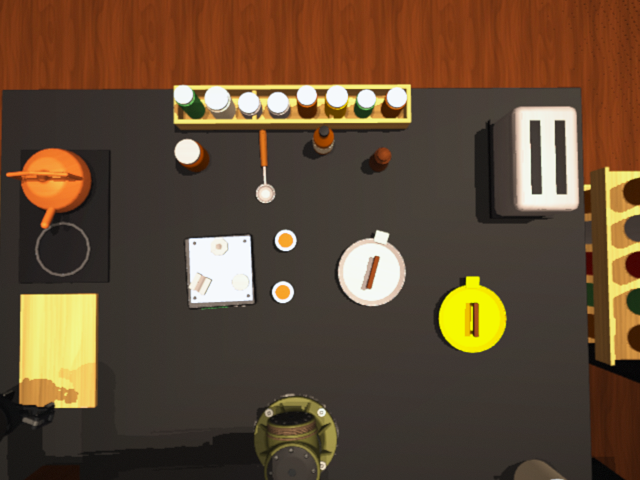

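View pics/side0.png

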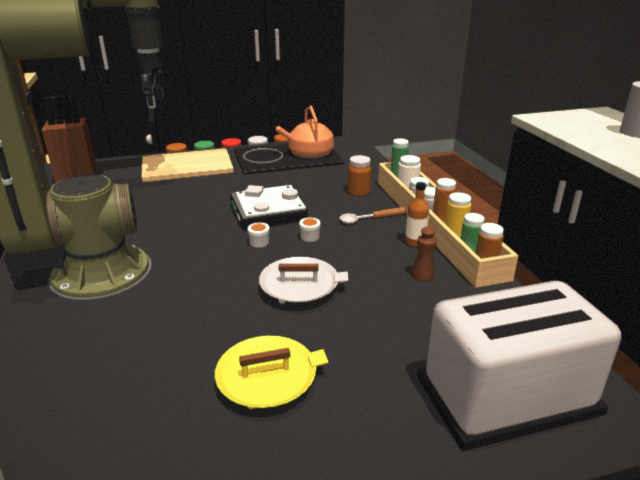

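```bash
cat > h.py <<'E'
from plant import *
import cv2, numpy as np
def cast(c,uv,z):
    K,T=c["camera_matrix"],np.array(c["camera_from_world"]); R,t=T[:3,:3],T[:3,3]
    o=-R.T@t; uv=np.atleast_2d(uv).astype(float)
    d=np.c_[(uv[:,0]-K[0][2])/K[0][0],(uv[:,1]-K[1][2])/K[1][1],np.ones(len(uv))]@R
    return o+d*((z-o[2])/d[:,2])[:,None]
def proj(c,p):
    T=np.array(c["camera_from_world"]); q=T[:3,:3]@p+T[:3,3]; q=np.array(c["camera_matrix"])@q; return q[:2]/q[2]
def blob(m):
    n,l,s,cc=cv2.connectedComponentsWithStats(m.astype(np.uint8)); return l==1+np.argmax(s[1:,4])
E
python3 - <<'E'
from h import *
c=read_camera("top"); f=c["frame"].astype(int)
cr=c["frame"][225:320,175:420,::-1]; cv2.imwrite("pics/topcrop.png",cv2.resize(cr,None,fx=3.2,fy=3.2,interpolation=cv2.INTER_CUBIC))
# white plate of scale, tray disc
m=f.min(2)>110; a=m.copy(); a[:, :180]=0; a[:,262:]=0; a[:230]=0; a[315:]=0
v,u=np.nonzero(blob(a)); r=cv2.minAreaRect(np.c_[u,v].astype(np.float32)); print("plate",r, cast(c,r[0],.044),cast(c,cv2.boxPoints(r),.044))
b=np.zeros_like(m); b[225:315,330:415]=1
hm=b&(f[:,:,0]-f[:,:,2]>35); bl=blob(hm); v,u=np.nonzero(bl); r=cv2.minAreaRect(np.c_[u,v].astype(np.float32)); print("handle",r,bl.sum(),cast(c,r[0],.068),cast(c,cv2.boxPoints(r),.068))
print("lip",cast(c,[382,238],.03), "cone foot nom",cast(c,[219,246],.06))
movep([.43,.2,.24],[np.pi,0,0]); print(get_joints(),get_clock())
w=read_camera("wrist"); cv2.imwrite("pics/w1.png",w["frame"][:,:,::-1]); np.savez("w1.npz",**w)
E
```

```text
plate ((219.48880004882812, 270.27557373046875), (68.11490631103516, 64.5693359375), 87.1375961303711) [[0.45119532 0.19685529 0.044     ]] [[0.53720068 0.28625944 0.044     ]
 [0.54453897 0.11635521 0.044     ]
 [0.36550119 0.10777468 0.044     ]
 [0.35848036 0.27681318 0.044     ]]
handle ((371.5, 272.5), (65.0, 65.0), 90.0) 746 [[ 0.44301109 -0.20119755  0.068     ]] [[ 0.52798971 -0.11755807  0.068     ]
 [ 0.52679962 -0.28686922  0.068     ]
 [ 0.35834717 -0.28452728  0.068     ]
 [ 0.35975483 -0.11607012  0.068     ]]
lip [[ 0.53372167 -0.23448895  0.03      ]] cone foot nom [[0.51478692 0.19527341 0.06      ]]
[ 8.63600888e-01 -2.88406707e-01 -1.43530667e-01 -1.97198042e-04
 -1.71602842e+00  7.07774795e-01] 1.875
```

View pics/w1.png

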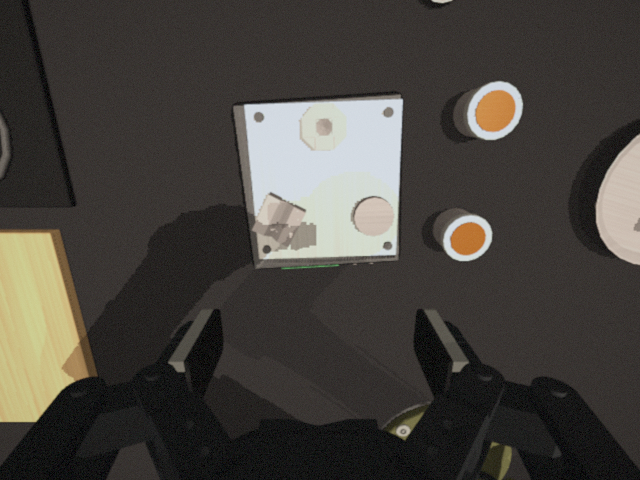

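View pics/topcrop.png

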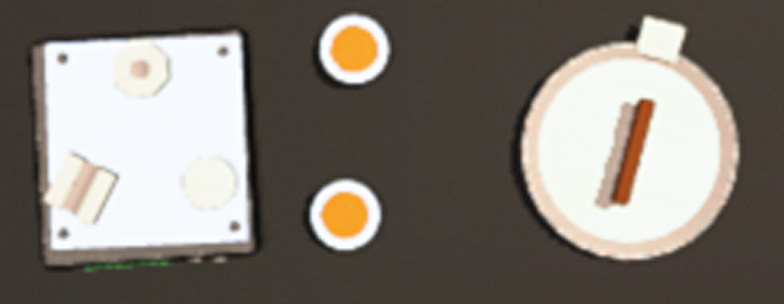

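```bash
python3 - <<'E'
from h import *
c=read_camera("top"); f=c["frame"].astype(int)
b=np.zeros(f.shape[:2],bool); b[235:315,335:410]=1
bl=blob(b&(f[:,:,0]-f[:,:,2]>60)&(f[:,:,1]<110)); v,u=np.nonzero(bl); r=cv2.minAreaRect(np.c_[u,v].astype(np.float32)); B=cast(c,cv2.boxPoints(r),.067); print("handle",r,bl.sum(),cast(c,[u.mean(),v.mean()],.067),B)
movel([.425,.195,.165],.3)
w=read_camera("wrist"); np.savez("w2.npz",**w); print(get_clock(), get_tcp_pos())
f=w["frame"]; print(proj(w,[.455,.2,.06]))
u,v=proj(w,[.46,.197,.06]); u0,v0=int(u)-125,max(0,int(v)-115); print(u0,v0)
cv2.imwrite("pics/w2c.png",cv2.resize(f[v0:v0+200,u0:u0+250,::-1],None,fx=3,fy=3,interpolation=cv2.INTER_CUBIC))
E
```

```text
handle ((372.3730163574219, 271.96539306640625), (4.385289669036865, 32.714263916015625), 15.255118370056152) 145 [[ 0.44470481 -0.20368403  0.067     ]] [[ 0.40511898 -0.18647153  0.067     ]
 [ 0.48676008 -0.20977564  0.067     ]
 [ 0.48368056 -0.22075711  0.067     ]
 [ 0.4020478  -0.19742428  0.067     ]]
2.425 [0.42581959 0.19535846 0.16718115]
[311.0581907  194.72944722]
189 73
```

View pics/w2c.png

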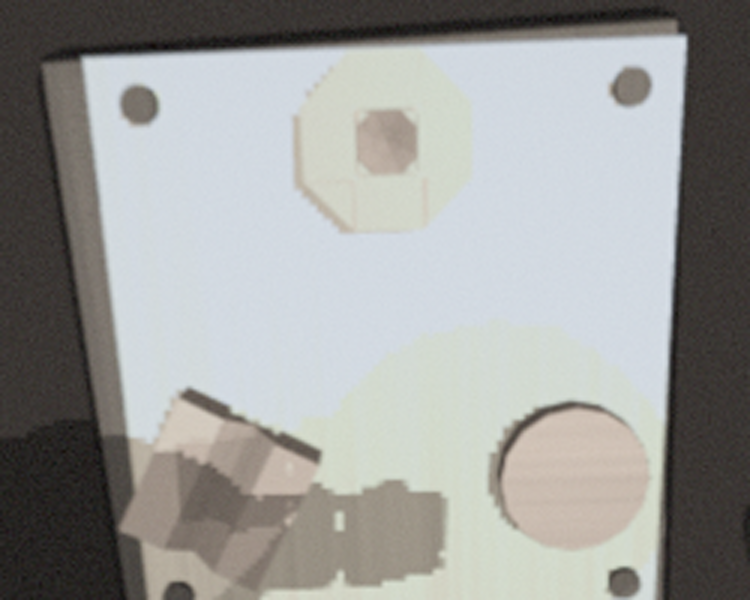

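```bash
python3 - <<'E'
from h import *
w=dict(np.load("w2.npz"))
P=lambda x,y,z:cast(w,[(x+.5)/3-.5+189,(y+.5)/3-.5+73],z)[0][:2]
C=P(386.5,141,.06);F=P(574.5,477,.0553);G=P(220,496,.06)
print(C,F,G,"dist CF CG FG (109.3,108.2..):",np.linalg.norm(C-F),np.linalg.norm(C-G),np.linalg.norm(F-G))
print("mouth w", P(355,141,.06)-P(417,141,.06),P(386,108,.06)-P(386,174,.06))
A=np.array([[60,0],[-35,-52],[-35,52]])/1e3; W=np.array([C,F,G])
a,m=A-A.mean(0),W-W.mean(0)
th=np.arctan2((a[:,0]*m[:,1]-a[:,1]*m[:,0]).sum(),(a*m).sum()); R=np.array([[np.cos(th),-np.sin(th)],[np.sin(th),np.cos(th)]])
o=W.mean(0)-R@A.mean(0); print("plate",o,th,(W-(A@R.T+o))*1e3)
for q in [(138,104),(631,87),(178,592),(623,582)]: print(P(*q,.044))
# inspect approach joints for tray & home
for p,y in [([.4445,-.2036,.10],-.278),([*o,.15],th)]: print(inverse_kinematics(p,[np.pi,0,y]))
E
```

```text
[0.51348216 0.19466785] [0.42150745 0.13984793] [0.41723379 0.2426603 ] dist CF CG FG (109.3,108.2..): 0.10707273275268403 0.10755009751944686 0.1029011555705931
mouth w [-1.03571277e-05  1.59599420e-02] [ 1.59735207e-02 -8.74674229e-07]
plate [0.45407196 0.19252119] 0.03875726839892134 [[-0.54474792 -0.17818684]
 [ 0.39433335  0.64385761]
 [ 0.15041457 -0.46567077]]
[0.52305985 0.26154073]
[0.5273902  0.12913078]
[0.38007181 0.26035822]
[0.38345698 0.12029684]
[-1.59156635e-02 -2.52717675e-01 -3.69043992e-01  4.44089210e-16
 -1.45447001e+00  1.30871199e+00]
[ 8.10805756e-01 -2.49777032e-01 -2.75696016e-01  4.44089210e-16
 -1.54487734e+00  7.98747840e-01]
```

```bash
python3 - <<'E'
from h import *
movel([.425,.195,.2],.3)
movep([.4247,-.1975,.2],[np.pi,0,-.278])
w=read_camera("wrist"); f=w["frame"].astype(int); cv2.imwrite("pics/w3.png",w["frame"][:,:,::-1]); np.savez("w3.npz",**w)
u,v=proj(w,[.4447,-.2037,.067]).astype(int); b=np.zeros(f.shape[:2],bool); b[max(0,v-70):v+70,u-50:u+50]=1
bl=blob(b&(f[:,:,0]-f[:,:,2]>40)&(f[:,:,1]<110)); y,x=np.nonzero(bl); r=cv2.minAreaRect(np.c_[x,y].astype(np.float32)); B=cast(w,cv2.boxPoints(r),.068)
print(u,v,r,bl.sum(),cast(w,r[0],.068),B,get_clock(),get_ft_force())
E
```

```text
318 198 ((323.0, 197.0), (94.0, 14.0), 90.0) 1296 [[ 0.44554785 -0.20794058  0.068     ]] [[ 0.48701298 -0.21319544  0.068     ]
 [ 0.48368372 -0.22490421  0.068     ]
 [ 0.40008908 -0.20217961  0.068     ]
 [ 0.4037405  -0.1893438   0.068     ]] 4.2 [ 0.58989669 -0.17769842  0.11405616]
```

View pics/w3.png

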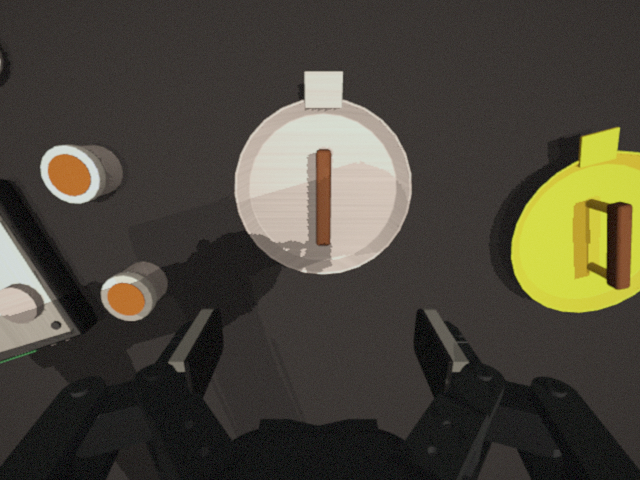

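```bash
python3 - <<'E'
from h import *
x,y=.4451,-.2058
movep([x,y,.12],[np.pi,0,-.278]); gripper_to(.05,60)
movel([x,y,.041],.1); print(get_tcp_pos(),get_ft_force())
gripper_to(0.0,60); print(get_opening(),get_grasp_force(),get_ft_force(),get_tcp_pos())
z0=get_tcp_pos()[2]
movel([x,y,.08],.08); sleep(.2); print(get_ft_force(),get_torque(),get_opening(),get_tcp_pos())
w=read_camera("wrist"); f=w["frame"].astype(int); cv2.imwrite("pics/w4.png",w["frame"][:,:,::-1]); np.savez("w4.npz",**w,tcp=get_tcp_pos(),rot=get_tool_rot())
print(get_clock(),get_tool_rot())
c=np.cos(-.278);s=np.sin(-.278); T=get_tcp_pos(); print("expected bar, lip end px",[proj(w,np.array([T[0]+c*d,T[1]+s*d,T[2]+.019+h])) for d,h in[(0,.008),(.045,.008),(-.045,.008),(.111,-.027),(-.09,-.027)]])
E
```

```text
[ 0.44558183 -0.20598434  0.04177765] [-0.41405809 -0.56232342  0.40216004]
6.190211121423748e-05 0.0 [ 0.76527215 -0.28196524  0.84174028] [ 0.44509685 -0.2058146   0.04104603]
[-0.28104565 -0.21328182  0.51305256] [-0.03211007  0.00381723  0.0069322 ] 0.00019132805492031265 [ 0.44474688 -0.20573333  0.07937304]
7.4333 [ 3.14142958e+00  9.66401608e-04 -2.78006328e-01]
expected bar, lip end px [array([317.11737478, 308.61121294]), array([317.02325463, 219.09514557]), array([317.19600594, 383.39597194]), array([317.03833724,  65.91423917]), array([317.33841793, 399.90326269])]
```

View pics/w4.png

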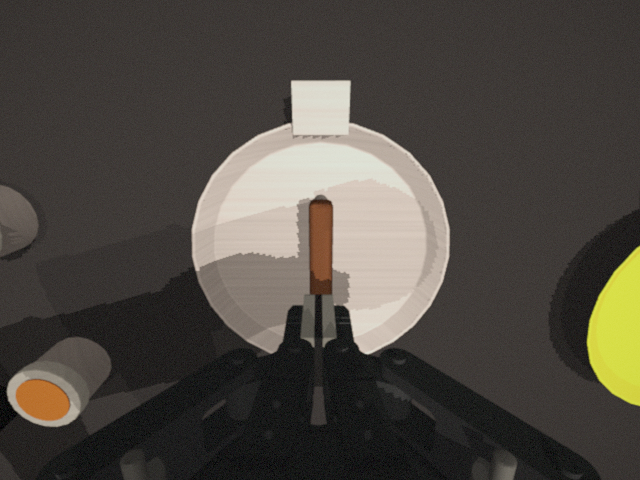

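```bash
python3 - <<'E'
from h import *
w=dict(np.load("w4.npz")); print(w["tcp"],w["rot"])
print("tcp px",proj(w,w["tcp"]), "grasp px", proj(w,w["tcp"]+[0,0,.019]))
for z in (.068,.1): print(z,"front,bar at fingers",cast(w,[[320,201],[320,294]],z))
print("rim l/r",cast(w,[[192,240],[449,240]],.033),"lip corners",cast(w,[[291,81],[350,81]],.033))
print(-w["camera_from_world"][:3,:3].T@w["camera_from_world"][:3,3])
s=read_camera("side"); np.savez("s2.npz",**s)
f=s["frame"][190:350,200:400,::-1]; cv2.imwrite("pics/s2.png",cv2.resize(f,None,fx=3.5,fy=3.5,interpolation=cv2.INTER_CUBIC))
print(proj(s,w["tcp"]),proj(s,[.445,-.206,.06]))
E
```

```text
[ 0.44479515 -0.2057489   0.07946237] [ 3.14142958e+00  9.66401608e-04 -2.78006328e-01]
tcp px [317.20674661 283.96166925] grasp px [317.14662461 300.54385057]
0.068 front,bar at fingers [[ 0.487512   -0.21955903  0.068     ]
 [ 0.43246108 -0.20395915  0.068     ]]
0.1 front,bar at fingers [[ 0.49418358 -0.22124298  0.1       ]
 [ 0.44875867 -0.20837083  0.1       ]]
rim l/r [[ 0.47820665 -0.12644057  0.033     ]
 [ 0.43005906 -0.2949714   0.033     ]] lip corners [[ 0.55364173 -0.22084464  0.033     ]
 [ 0.54414521 -0.25412458  0.033     ]]
[ 0.52566662 -0.22918949  0.25100729]
[298.96469133 259.42521239] [299.24730458 266.84494897]
```

View pics/s2.png

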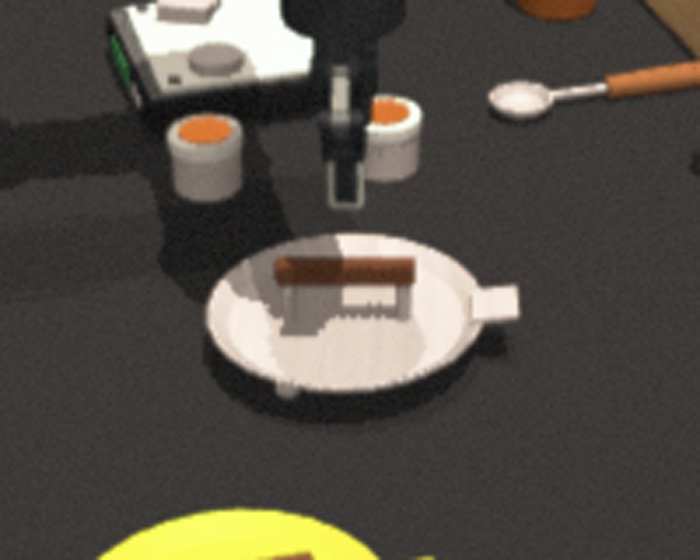

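```bash
cat >> h.py <<'E'
def ft(n=6):
    a=[]
    for _ in range(n): a.append(get_ft_force()); sleep(.01)
    return np.mean(a,0)
E
python3 - <<'E'
from h import *
t0=get_clock(); x,y=.4451,-.2058
movel([x,y,.05],.1); b=ft(10); print(b,get_tcp_pos())
for i in range(14):
    z=.048-.0015*i; movel([x,y,z],.05); f=ft()-b; print(round(z,4),get_tcp_pos()[2].round(4),f.round(2),get_opening())
    if f[2]>1.5: break
movel([x,y,.06],.1); print(get_clock()-t0,get_clock())
E
```

```text
[ 0.24004702 -0.05873855  0.20089522] [ 0.44548094 -0.20601066  0.05071122]
0.048 0.0482 [-0.5   0.12 -0.31] 0.0001611938495600416
0.0465 0.0465 [ 0.2  -0.01 -0.43] 0.00031327182947174834
0.045 0.045 [-0.15  0.52 -0.49] 0.000401066367215843
0.0435 0.0435 [-0.06 -0.17 -0.27] -2.9203370275925462e-05
0.042 0.0419 [-0.41  0.39 -0.52] 0.00014407895938687397
0.0405 0.0404 [-0.28  0.27  0.1 ] 2.2857827295675692e-05
0.039 0.0389 [-0.5  -0.18 -0.02] -0.0002732580789061979
0.0375 0.0377 [ 0.41 -0.36  0.68] 0.0002684490955180264
0.036 0.0375 [-2.92  1.89  7.28] 0.00013704163594061263
3.625 11.1083
```

```bash
python3 - <<'E'
from h import *
x,y=.4451,-.2058
movel([x,y,.085],.15); gripper_to(.05,60); b=ft(10)
movel([x,y,.035],.12); print(get_clock())
for z in (.027,.019,.012):
    movel([x,y,z],.06); f=ft(4)-b; print(z,f.round(2))
    if f[2]>1.5: raise SystemExit("contact")
gripper_to(0.0,60); print(get_opening(),get_grasp_force(),(ft()-b).round(2),get_tcp_pos())
movel([x,y,.022],.06); sleep(.15); print(get_opening(),get_grasp_force(),(ft(10)-b).round(2),get_torque(),get_tcp_pos(),get_clock())
E
```

```text
12.6083
0.027 [-0.06 -0.15 -0.13]
0.019 [-0.22  0.28 -0.19]
0.012 [ 0.06  0.13 -0.16]
0.01284077731049424 62.476662397384644 [ 0.43 -1.1   1.  ] [ 0.44544364 -0.20595564  0.01239159]
0.012999770787916438 61.50544881820679 [-0.2  -0.01 -5.56] [ 0.00125373 -0.02234556 -0.00170486] [ 0.44473262 -0.20566367  0.02146253] 14.5583
```

```bash
python3 - <<'E'
from h import *
movel([.4451,-.2058,.125],.15); sleep(.2)
T=get_tcp_pos(); w=read_camera("wrist"); np.savez("w5.npz",**w,tcp=T); cv2.imwrite("pics/w5.png",w["frame"][:,:,::-1])
f=w["frame"].astype(int); ht=T[2]-.0124
n=proj(w,[T[0]+.045*np.cos(.278),T[1]-.045*np.sin(.278),ht+.068]); print("exp front",n)
u,v=n.astype(int); b=np.zeros(f.shape[:2],bool); b[v-40:v+60,u-30:u+30]=1
bl=blob(b&(f[:,:,0]-f[:,:,2]>40)&(f[:,:,1]<110))
for r in range(v-25,v+45,4): x=np.nonzero(bl[r])[0]; print(r,x.min() if len(x) else None,x.max() if len(x) else None)
print(np.nonzero(bl.any(1))[0][[0,-1]],get_clock(),get_tool_rot(),get_opening())
E
```

```text
exp front [316.88127595 239.98179042]
214 None None
218 None None
222 None None
226 None None
230 None None
234 None None
238 326 326
242 306 330
246 302 334
250 301 335
254 301 335
258 301 335
262 301 334
266 301 335
270 302 334
274 302 334
278 302 334
282 302 334
[236 298] 15.6417 [ 3.14132620e+00  1.54709349e-03 -2.78032258e-01] 0.012744977887468499
```

View pics/w5.png

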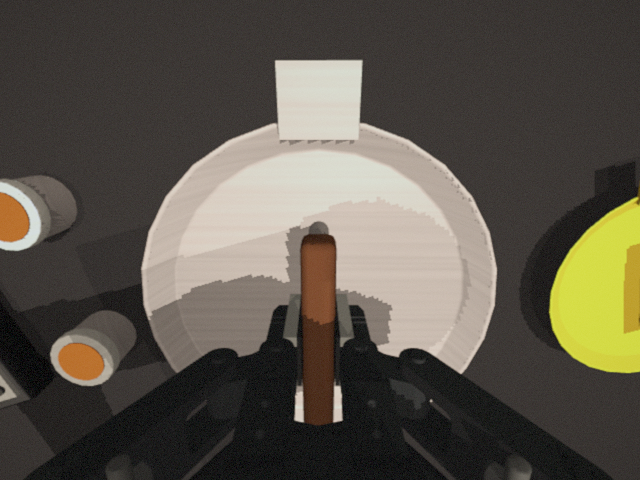

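```bash
cat >> h.py <<'E'
def tq(n=6): return np.mean([get_torque() for _ in range(n)],0)
E
python3 - <<'E'
from h import *
w=dict(np.load("w5.npz")); T=w["tcp"]; R=lambda p:np.array([[np.cos(.278),-np.sin(.278)],[np.sin(.278),np.cos(.278)]])@(p[:2]-T[:2])
for h in (.030,.033,.036): print("lip",h,R(cast(w,[319,60.5],T[2]-.0124+h)[0])*1e3)
print("bar",R(cast(w,[318,241],T[2]-.0124+.068)[0])*1e3)
x,y,th=.4541,.1933,.039
movel([x,y,.125],.22,[np.pi,0,th]); movel([x,y,.085],.12); sleep(.3)
b=ft(20); tb=tq(20); np.savez("bias.npz",b=b,tb=tb,p=[x,y,th,.085]); print(b,tb,get_tcp_pos(),get_clock())
z=.079
while z>.066:
    movel([x,y,z],.03); f=ft()-b; print(round(z,4),get_tcp_pos().round(4),f.round(2),(tq()-tb).round(3))
    if f[2]>2.5: break
    z-=.001
print(get_clock())
E
```

```text
lip 0.03 [109.19077245  -0.84596591]
lip 0.033 [108.70739196  -0.83569246]
lip 0.036 [108.22401147  -0.82541902]
bar [44.60936655 -0.40579869]
[ 0.09802346  0.01865655 -5.72233787] [ 0.00436802 -0.03829232 -0.01689006] [0.45415857 0.19339288 0.08520631] 18.5583
0.079 [0.4541 0.1932 0.0788] [-0.27  0.06  0.11] [0.043 0.009 0.001]
0.078 [0.4541 0.1933 0.078 ] [-0.27 -0.01 -0.01] [-0.002  0.006 -0.013]
0.077 [0.4541 0.1933 0.077 ] [-0.31  0.26  0.19] [-0.005  0.015  0.01 ]
0.076 [0.4541 0.1933 0.0759] [-0.18 -0.24  0.11] [0.037 0.052 0.014]
0.075 [0.4541 0.1933 0.0749] [-0.23 -0.06  0.45] [-0.059  0.015  0.031]
0.074 [0.4541 0.1933 0.074 ] [-0.18 -0.29  0.08] [-0.029 -0.07   0.022]
0.073 [0.4541 0.1933 0.0729] [ 0.1   0.02 -0.1 ] [-0.088 -0.005  0.031]
0.072 [0.4541 0.1933 0.072 ] [-0.39  0.    0.47] [-0.029  0.078 -0.016]
0.071 [0.4541 0.1933 0.0709] [-0.11 -0.44  0.14] [ 0.024  0.051 -0.025]
0.07 [0.4541 0.1933 0.0699] [-0.08 -0.03  0.2 ] [-0.013  0.011  0.038]
0.069 [0.4542 0.1934 0.0691] [ 0.04 -0.22  0.44] [ 0.051 -0.094  0.017]
0.068 [0.4544 0.1934 0.0684] [0.57 0.28 2.12] [ 0.051 -0.353  0.025]
0.067 [0.4547 0.1935 0.0679] [0.39 0.02 6.69] [-0.068 -0.369 -0.111]
22.5583
```

```bash
python3 - <<'E'
from h import *
d=np.load("bias.npz"); b,tb=d["b"],d["tb"]
p=get_tcp_pos(); p=np.array([p[0]+.0003,p[1],.0685]); th=.039
for i in range(12):
    movel(p,.03,[np.pi,0,th]); f=ft()-b; t=tq()-tb; q=get_tcp_pos(); print(p.round(4),q.round(4),f.round(2),t.round(3))
    p[:2]+=np.clip(.0003*f[:2],-.0006,.0006)
    if f[2]>9: break
    p[2]-=.0004
print(get_clock(),get_tool_rot())
E
```

```text
[0.455  0.1935 0.0685] [0.4548 0.1934 0.0682] [ 0.43 -0.17  3.44] [ 0.009 -0.178 -0.006]
[0.4551 0.1934 0.0681] [0.455  0.1934 0.068 ] [ 0.13 -0.33  3.77] [-0.005 -0.125  0.008]
[0.4552 0.1933 0.0677] [0.4552 0.1934 0.0678] [-0.68 -0.27  4.78] [ 0.013  0.06  -0.04 ]
[0.4549 0.1933 0.0673] [0.4552 0.1934 0.0677] [-0.75 -0.    7.63] [ 0.054  0.098 -0.095]
[0.4547 0.1933 0.0669] [0.4552 0.1934 0.0677] [-0.68 -0.18 10.46] [-0.097  0.138 -0.089]
24.0583 [-3.14119273e+00 -1.30183175e-03  3.90249611e-02]
```

```bash
python3 - <<'E'
from h import *
d=np.load("bias.npz"); b,tb=d["b"],d["tb"]
for th in (.033,.039,.045):
    movel([.4552,.1934,.0673],.03,[np.pi,0,th]); sleep(.1); f=ft(10)-b; t=tq(10)-tb; print(th,get_tcp_pos().round(5),get_tool_rot()[2].round(4),f.round(2),t.round(3))
print(get_clock())
E
```

```text
0.033 [0.45532 0.19341 0.0676 ] 0.0332 [-1.01 -0.69 10.83] [-0.144  0.376  0.06 ]
0.039 [0.45531 0.19341 0.0676 ] 0.0389 [-1.11 -0.48 10.88] [-0.153  0.347 -0.103]
0.045 [0.45533 0.19339 0.06761] 0.0446 [-1.15 -0.33 10.99] [-0.077  0.329 -0.192]
25.3583
```

```bash
python3 - <<'E'
from h import *
d=np.load("bias.npz"); b,tb=d["b"],d["tb"]
for x,z in ((.4550,.0674),(.4548,.0676)):
    movel([x,.1933,z],.03,[np.pi,0,.035]); sleep(.1); f=ft(10)-b; t=tq(10)-tb; print(get_tcp_pos().round(5),f.round(2),t.round(3))
gripper_to(.03); print(get_opening(),ft(10),get_tcp_pos())
p=get_tcp_pos(); 
gripper_to(.05)
movel([.4548,.1933,.12],.1)
movel([.42,.1933,.165],.15); sleep(.2)
w=read_camera("wrist"); np.savez("w6.npz",**w); s=read_camera("side"); np.savez("s6.npz",**s)
print(get_clock())
a=cv2.resize(w["frame"][20:420,120:520,::-1],(400,400)); c=s["frame"]; u,v=proj(s,[.455,.193,.1]).astype(int); print(u,v)
cc=cv2.resize(c[v-50:v+50,u-50:u+50,::-1],(400,400),interpolation=cv2.INTER_CUBIC)
cv2.imwrite("pics/end.png",np.hstack([a,cc]))
# bar ends
f=w["frame"].astype(int); n=proj(w,[.4552,.1934,.1233]).astype(int); m=np.zeros(f.shape[:2],bool); m[max(0,n[1]-100):n[1]+100,n[0]-60:n[0]+60]=1
bl=blob(m&(f[:,:,0]-f[:,:,2]>40)&(f[:,:,1]<110)); y,x=np.nonzero(bl); r=cv2.minAreaRect(np.c_[x,y].astype(np.float32)); print(r,cast(w,r[0],.1233),cast(w,cv2.boxPoints(r),.1233))
E
```

```text
[0.4552  0.19337 0.06761] [ 0.17  0.12 10.55] [ 0.023 -0.174 -0.029]
[0.45499 0.19336 0.06764] [2.71 0.16 8.92] [ 0.06  -0.999 -0.041]
0.030071767922757998 [-0.03797731 -0.0091159   0.13333322] [0.45436012 0.19313975 0.06705887]
28.4583
269 181
((319.5, 203.5), (133.0, 21.0), 90.0) [[0.45680491 0.19278435 0.1233    ]] [[0.49717089 0.20054187 0.1233    ]
 [0.49760592 0.18795169 0.1233    ]
 [0.41075218 0.18393396 0.1233    ]
 [0.41026679 0.19829654 0.1233    ]]
```

View pics/end.png

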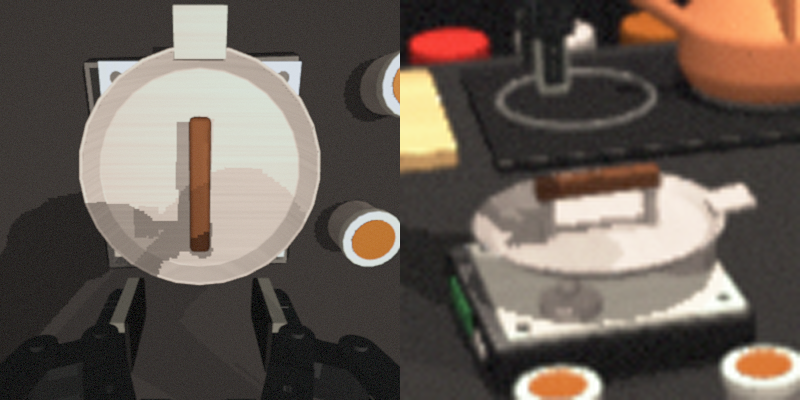

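```bash
python3 - <<'E'
from h import *
movel([.44,.1933,.165],.2); gripper_to(0.0); th=.036; o=np.array([.4552,.1934])
for d in (.034,-.030):
    x,y=o+d*np.array([np.cos(th),np.sin(th)])
    movel([x,y,.105],.15,[np.pi,0,th]); movel([x,y,.0965],.06); sleep(.1); b=ft(10)
    z=.0955
    while z>.089:
        movel([x,y,z],.03); f=ft()-b
        if f[2]>.8: print(d,round(z,4),get_tcp_pos().round(5),f.round(2))
        if f[2]>3: break
        z-=.0004
    movel([x,y,.11],.15)
print(get_clock())
E
```

```text
0.034 0.0927 [0.48932 0.19463 0.09298] [-0.19 -0.01  1.53]
0.034 0.0923 [0.48948 0.19469 0.09284] [-0.17  0.3   4.67]
-0.03 0.0927 [0.42529 0.19237 0.09289] [-0.14 -0.07  1.08]
-0.03 0.0923 [0.42537 0.19237 0.09279] [-1.78 -0.52  4.42]
37.3667
```

```bash
python3 - <<'E'
from h import *
movel([.42,.19,.2],.2); sleep(.3); print(get_clock()); print(sign_off())
E
```

```text
38.2667
the job is handed in; nothing more can be done
None
```

The tray is back on the scale with all three feet home, released and handed in at 38 s. The handle's front and rear are level to about 0.1 mm at the expected height. Side-to-side level rests on the force readings from before I let go, and the highest push measured on the scale was about 11 N plus the tray's own 5.7 N.

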